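# Vent the pressure cooker: lid on, half turned, held short of the lock

### The arm

A 7-joint arm with a two-finger parallel gripper is mounted at the origin on a cart in front of the work surface, level with it; the furniture and walls round the work are solid. World frame = base frame: x ahead of the robot, y to its left, z up, the work surface at z = 0. Lengths are in mm, angles in rad, forces in N, time in s.
With the tool pointing down it reaches from about 400 to 875 mm from the base axis. Payload 6.5 kg.
Tool frame: the origin (TCP) lies midway between the tips of the shut fingers; the grasp point (between the pads) lies 19 mm behind it; z points along the fingers, y is the line along which they close (so a half turn about z gives the same grasp; the last joint's range is limited). The gripper opens to 88 mm and grips with 3 to 60 N. Pads are 18 mm wide; open, the fingers measure 123 mm over their backs; the gripper's body (75 mm by 187 mm) begins 45 mm behind the grasp point.
Start: joints at [-1.326, 0.536, -0.004, 1.538, 0.003, 1.067, -0.071], TCP at [198.778, 618.852, 238.716] pointing down, gripper open.
Joint ranges: [-2.7, 2.7], [-0.37, 2.16], [-1.27, 1.26], [0.24, 2.4], [-1.31, 4.45], [0.19, 1.91], [-2.76, 2.76]. Speed limits (rad/s): [2.39, 2.39, 3.14, 3.14, 3.14, 3.14, 3.14].

### API

Orientations are given as [roll, pitch, yaw] about the fixed x, y, z axes, in that order (R = Rz(yaw) Ry(pitch) Rx(roll)).
In Python, from rig import readout, read_camera, get_calibration, arm, masks_of gives the robot as it stands. The module is installed in compiled form; this text tells all that it offers.
- The arm moves only by the shell command python3 -m handwheel 'ROWS'. ROWS is JSON, a list of rows, each an object with "grip": the finger opening in m, from 0 to 0.0881; "dp": the shift along the tool's x, y, z in m, a list of three; "angular": the turn, a rotation vector about the tool's x, y, z in degrees, a list of three. In form: [{"grip": grip, "dp": [dx, dy, dz], "angular": [wx, wy, wz]}, ...]. A call has 1 to 10 rows; each row shifts and turns the commanded pose from where the row before left it, along the tool's axes as they then stand; what a row does not reach is not made up. A row lasts 1/8 s, in which the tool goes at most 62.5 mm and 10.7 degrees, less where a joint would pass 70% of its speed; a pose out of reach is approached as far as the arm can. A call with a gripper value outside its range is refused whole. The fingers move at their own pace and stop on an object; the grip force is fixed at half the most. Time passes only in rows, so rows that do not move let the fingers close. It gives the time, the measured TCP pose, the force, the opening and the grip force at its end, in the units of the state.
- readout.get_state(): the state, without advancing time (a new reading comes with each control period).
- read_camera(name): name is "scene" or "top"; returns the picture (420x560x3 uint8, red, green, blue); there is no depth.
- get_calibration(name): a dict with "K" (3x3 intrinsics, pixels), "T" (4x4, takes a point from camera to world coordinates). Camera axes: x right, y up, looking along -z (the intrinsics and any distortion apply to the point x, -y, -z); pixel columns grow to the right and rows downward; lengths in mm; the calibration is good to about 2 mm. A picture is of the moment at which its call begins. get_calibration takes no time and is no camera call.
- arm.job_done(): hands the job in; it is judged then, once.
Trained networks look in the newest picture that a camera, given by its name, has taken for a name from the list of things; names that differ only in an ending like _2 or _b are one class to them, and where a whole thing is asked for, a point or a joint stands for the part that bears it (a point fixed in the world has none). Each returns a list of dicts, best first, with "score" (0 to 1); they miss things now and then, are a little off and sometimes report something else, mostly with a low value. They report only what shows in the picture. A call takes as long as a camera call.
- masks_of(name, camera): "mask" (420x560 bool, what is visible of it) and "bbox" ([left, top, width, height] in pixels, round what is visible of it).
The state is a dict: "t": time; "joint_pos": joint angles; "qd": joint speeds; "joint_torque": joint torques, N m; "ee_pos": TCP position; "tool_rot": TCP orientation; "contact_force": force on the tool from outside, world axes, zero at the start; "ft_torque": the same for the moment, N m; "grip_width": opening from 0.0 (shut) to 1.0 (fully open); "grip_force": force on a finger pad.
Only numpy, scipy, OpenCV 4.12 (cv2) and the standard library are available. Lean on these libraries where they do the work, as an engineer would, in place of code of your own. Each camera call takes 0.05 s, during which the arm holds its last target. There are 200 camera calls.

### The job

Put the lid on the small pressure cooker, but do not lock it: line its lugs up with the gaps in the pot's rim, let it drop fully home, and turn it clockwise halfway to the lock, well short of the latch's click. The pot has to vent in this position before it is sealed, so finish while holding the lid by its handle, drawn up lightly until its lugs bear against the rim's flanges from below; leave the salt shaker, spice jar and spoon where they are.

Things in the scene. Friction and masses are not known exactly. Their poses are not given: they have to be found in the camera images.
- pot: Small steel pressure-cooker pot, 125 mm outside diameter, too heavy to move. Origin on its axis at the hob, z up; the rim is 95 mm above it. Two short black side handles lie along its +x and -x axes, ends 111 mm from the axis, tops 81 mm up; the latch sits on the +x one. Locked, the lid's handle lies above them.
- pot_mouth (a point): Centre of the pot's mouth at rim height (95 mm above the pot's origin); the lid's disc comes to rest on this rim. Behind the work stand two fixed covered pots: a pan at the right rear (cover 260 mm wide, centred 0.69 m ahead and 0.26 m right of the robot, up to 0.19 m high) and a stockpot at the left rear (0.84 m ahead, 0.1 m left, 0.26 m high).
- pot_flanges (a point): On the pot's axis at the undersides of its rim flanges, 6 mm below the rim. Flanges are 5 mm thick, reach out to radius 74 mm and cover -6 to 45.5 and 99.5 to 142 deg (counter-clockwise from pot +x, seen from above) and the same 180 deg on. Between are gaps: 45.5 to 99.5 (wide), 142 to 174 (narrow), and 180 deg on. Stops hang down at -6 to 0 and 174 to 180 deg.
- pot_mark (a point): Small steel dot on the pot's wall, 26 mm below the rim, 50 deg counter-clockwise (from above) of the pot's +x handle; a second one is half a turn on. The lid's ears point over these dots when the lid goes in.
- lid: The cooker's loose steel lid, 164 mm across, 0.3 to 0.5 kg, right way up on the hob. Origin: centre of the skirt's lower edge, z up, x along its handle. The disc's underside is 16 mm above the origin, so fully home the origin is 79 mm above the pot's. Home, its axis has 5 mm sideways play. The lid fits either way round (180 deg alike).
- lid_lugs (a point): On the lid's axis, 6 mm above its origin: tops of the lugs inside the skirt (5 mm thick, in to radius 67.5 mm), at 0.5 to 44.5 deg (wide) and 97 to 119 deg (narrow) counter-clockwise of lid +x from above, and 180 deg on. It drops in only with lid x 50 deg (+-5) counter-clockwise of pot x; else the lugs ride on the flanges, 14 mm too high.
- lid_grip (a point): Middle of the lid's black bridge handle, on the lid's axis 56 mm above its origin: grip here, fingers closing across lid y. The bar along lid x is 112 mm long, 22 mm wide, 18 mm high; under it 17 mm are free above the disc, between posts 76 mm apart.
- lid_ear (a point): Tip of the forked ear on the lid's +x side, 97 mm from the axis; there is one on -x too. Once home the lid turns clockwise (from above) 50 deg to the locked stop, lid x along pot x; halfway is lid x 25 deg counter-clockwise of pot x. There it can be raised 4 mm until the lugs bear under the flanges.
- latch (a joint): Spring latch, a small steel wedge on top of the pot's +x handle: 0 m up, negative when pressed down (to -0.006). The lid's ear meets it about 9 deg before the locked stop and it clicks into the ear's fork at the stop.
- salt_shaker: Glass salt shaker with grey top, 44 mm across, 90 mm high, upright at the back left; leave it. Origin under its centre.
- spice_jar: Spice jar with red lid, 45 mm across, 106 mm high, upright at the back between the pots; leave it. Origin under its centre.
- spoon: Metal spoon 188 mm long lying at the right edge of the hob; leave it. Origin under its middle.

How it is judged:
By the outcome, as a careful person would: the job done as asked, in the order asked, and still so for the second after the job is handed in, while the arm keeps its last pose, push and grip.
It also fails if it takes over 51 s, if anything falls off the work surface, if the arm or the gripper's body presses on something with over 40 N, if the wrist force passes 120 N, or if a joint passes its speed limit or range.

## Working session

There is one attempt and no reset: what is moved stays moved. The work goes in short steps, Python scripts to look and compute and a shell command to move; the robot and the scene stay as the last step left them, time stands still between calls to the robot, and variables do not carry over. Pictures are saved under pics/ and viewed, at most 10 in all, crops included, and the job is handed in when it is done.

```bash
mkdir -p pics
python3 - <<'E'
from rig import *
import cv2,numpy as np
s=readout.get_state();print({k:np.round(v,3) for k,v in s.items()})
for c in("top","scene"):
    im=read_camera(c);cv2.imwrite(f"pics/{c}0.png",im[:,:,::-1])
    k=get_calibration(c);print(c,{a:(np.round(b,3).tolist() if not isinstance(b,str) else b) for a,b in k.items()})
    for n in("pot","lid","pot_mark","lid_ear","lid_grip","latch"):
        print(n,[(round(m["score"],2),m["bbox"],int(m["mask"].sum())) for m in masks_of(n,c)][:3])
E
```

```text
{'t': np.float64(0.0), 'joint_pos': array([-1.326,  0.537, -0.004,  1.539,  0.003,  1.067, -0.071]), 'qd': array([ 0.001,  0.   ,  0.001,  0.001, -0.001, -0.001, -0.001]), 'joint_torque': array([ 0.0000e+00, -5.7099e+01,  9.9100e-01, -2.5160e+01, -5.6000e-02,
        1.8000e-02,  0.0000e+00]), 'ee_pos': array([198.627, 618.275, 237.829]), 'tool_rot': array([-3.14 ,  0.   ,  2.831]), 'contact_force': array([ 0.12 ,  0.4  , -0.502]), 'ft_torque': array([ 0.007,  0.013, -0.001]), 'grip_force': np.float64(0.0), 'grip_width': np.float64(1.001)}
top {'K': [[478.072, 0.0, 270.461], [0.0, 478.072, 211.035], [0.0, 0.0, 1.0]], 'T': [[-0.01, 0.994, -0.112, 415.227], [-1.0, -0.009, 0.006, -76.756], [0.005, 0.112, 0.994, 1433.824], [0.0, 0.0, 0.0, 1.0]]}
pot [(0.7, [139.5, 214.5, 75.5, 48.8], 2324)]
lid [(0.73, [258.3, 224.3, 58.7, 59.2], 2486)]
pot_mark [(0.96, [139.1, 215.8, 75.9, 45.5], 2399)]
lid_ear [(0.68, [262.8, 222.3, 53.9, 58.5], 2488)]
lid_grip [(0.74, [258.6, 224.7, 57.2, 55.2], 2513)]
latch []
scene {'K': [[415.317, 0.0, 287.539], [0.0, 415.317, 209.506], [0.0, 0.0, 1.0]], 'T': [[-0.911, 0.286, -0.296, 270.831], [-0.412, -0.644, 0.645, 575.625], [-0.006, 0.71, 0.704, 831.202], [0.0, 0.0, 0.0, 1.0]]}
pot [(0.76, [232.4, 273.6, 69.2, 97.9], 4681)]
lid [(0.82, [302.2, 211.7, 70.3, 54.6], 2621)]
pot_mark [(0.98, [229.4, 273.1, 74.7, 98.1], 4597), (0.63, [298.7, 212.0, 77.4, 50.9], 2689)]
lid_ear [(0.62, [299.8, 214.1, 75.0, 47.2], 2697)]
lid_grip []
latch [(0.49, [301.2, 209.9, 72.4, 52.4], 2633)]
```

Run:
```python
import cv2,numpy as np
t=cv2.imread("pics/top0.png");s=cv2.imread("pics/scene0.png")
a=cv2.resize(t[185:305,125:345],None,fx=3.6,fy=3.6,interpolation=cv2.INTER_CUBIC)
cv2.imwrite("pics/tc.png",a)
b=cv2.resize(s[190:390,200:400],None,fx=3,fy=3,interpolation=cv2.INTER_CUBIC);cv2.imwrite("pics/sc.png",b)
```

```text
(no output)
```

View pics/tc.png

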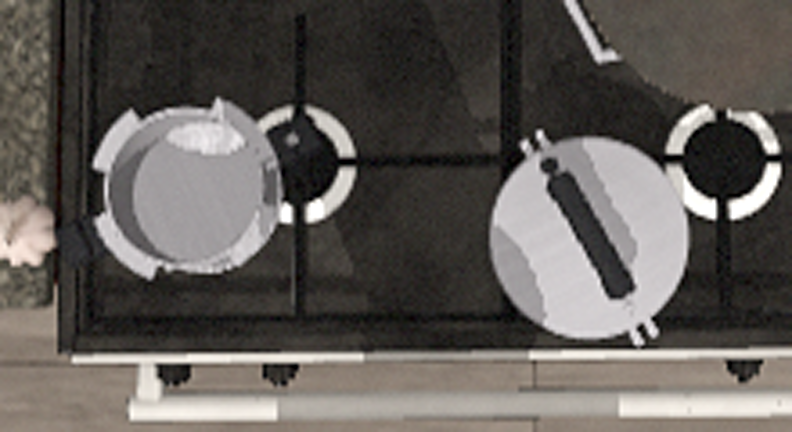

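View pics/sc.png

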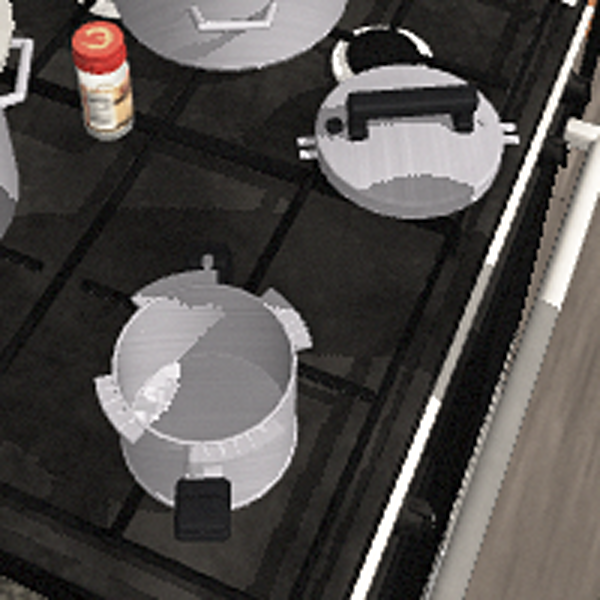

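View pics/top0.png

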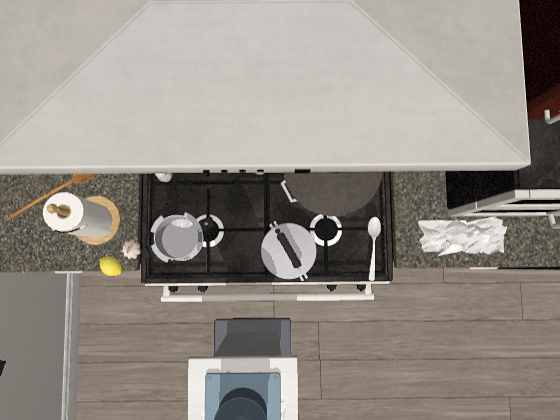

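```bash
cat > h.py <<'E'
import cv2,numpy as np
from rig import *
from scipy.optimize import least_squares
def proj(c,P):
    k=get_calibration(c);R=k["T"][:3,:3];p=(np.asarray(P)-k["T"][:3,3])@R
    p=p*[1,-1,-1];q=p@np.array(k["K"]).T;return q[:,:2]/q[:,2:]
def unproj(c,uv,z):
    k=get_calibration(c);d=np.linalg.inv(k["K"])@[*uv,1];d=k["T"][:3,:3]@(d*[1,-1,-1]);o=k["T"][:3,3]
    return o+d*(z-o[2])/d[2]
def arc(r,a,b,z,n=1.5):
    t=np.radians(np.arange(a,b,n));return np.c_[r*np.cos(t),r*np.sin(t),0*t+z]
def seg(p,q):return np.linspace(p,q,max(2,int(np.linalg.norm(np.subtract(q,p))/1.5)))
def pot():
    L=[]
    for o in(0,180):
        for a,b in((-6,45.5),(99.5,142)):
            L.append(arc(74,a+o,b+o,95))
            for e in(a,b):
                t=np.radians(e+o);L.append(seg([63*np.cos(t),63*np.sin(t),95],[74*np.cos(t),74*np.sin(t),95]))
        for a,b in((45.5,99.5),(142,174)):L.append(arc(62.5,a+o,b+o,95))
    return np.vstack(L)
def lid(zt=65):
    L=[arc(82,0,360,16)]
    for s in(1,-1):
        L.append(seg([-56,11*s,zt],[56,11*s,zt]));L.append(seg([56*s,-11,zt],[56*s,11,zt]))
    return np.vstack(L)
def place(M,x,y,a,z=0):
    c,s=np.cos(a),np.sin(a);return M@np.array([[c,s,0],[-s,c,0],[0,0,1]])+[x,y,z]
def dts(ims):
    D={}
    for c,im in ims.items():
        g=cv2.GaussianBlur(cv2.cvtColor(im,cv2.COLOR_RGB2GRAY),(3,3),0)
        D[c]=cv2.distanceTransform((cv2.Canny(g,50,120)==0).astype(np.uint8),cv2.DIST_L2,5)
    return D
def fit(M,x0,D,z=0):
    def f(v,s):
        r=[]
        for c,d in D.items():
            u=proj(c,place(M,v[0],v[1],v[2]/60,z)).astype(np.float32)
            r.append(np.minimum(cv2.remap(d,u[:,0],u[:,1],cv2.INTER_LINEAR).ravel(),s))
        return np.concatenate(r)
    v=np.array([x0[0],x0[1],x0[2]*60])
    best=None
    rng=np.random.default_rng(0)
    for i in range(40):
        w=v+rng.normal(0,5,3)*(i>0)
        o=least_squares(f,w,args=(4,),diff_step=1e-3,loss="soft_l1",f_scale=1)
        if best is None or o.cost<best.cost:best=o
    return best.x[0],best.x[1],best.x[2]/60,best.cost/sum(len(M) for _ in D)
def overlay(im,c,Ms,box,f,name):
    x,y,w,h=box
    a=cv2.resize(im[y:y+h,x:x+w,::-1],None,fx=f,fy=f,interpolation=cv2.INTER_CUBIC)
    for M,col in Ms:
        for u in proj(c,M):cv2.circle(a,tuple(int(v) for v in (u-[x,y]+.5)*f),1,col,-1)
    cv2.imwrite(name,a)
E
python3 - <<'E'
from h import *
ims={c:cv2.imread(f"pics/{c}0.png")[:,:,::-1].copy() for c in("top","scene")}
D=dts(ims)
p=unproj("top",(178.6,237.2),95);l=unproj("top",(125+588/3.6,185+233/3.6),65)
print(p,l)
P={};Q={}
for n,d in(("both",D),("top",{"top":D["top"]}),("scene",{"scene":D["scene"]})):
    P[n]=fit(pot(),(p[0],p[1],np.radians(-65)),d);Q[n]=fit(lid(),(l[0],l[1],np.radians(30)),d)
    for r in(P[n],Q[n]):print(n,np.round(r,2),round(np.degrees(r[2]),1))
Ms=[(place(pot(),*P["both"][:3]),(0,255,0)),(place(lid(),*Q["both"][:3]),(0,0,255))]
overlay(ims["top"],"top",Ms,(135,200,190,95),4,"pics/o_t.png")
overlay(ims["scene"],"scene",Ms,(220,200,170,150),4,"pics/o_s.png")
E
```

```text
[495.199777   172.52581183  95.        ] [ 458.23088278 -135.37373877   65.        ]Traceback (most recent call last):
  File "<stdin>", line 8, in <module>
  File "h.py", line 47, in fit
    o=least_squares(f,w,args=(4,),diff_step=1e-3,loss="soft_l1",f_scale=1)
    return func(*args, **kwargs)
    result = trf(vector_fun.fun, vector_fun.jac, x0, f0, J0, lb, ub, ftol, xtol,
                 gtol, max_nfev, x_scale, loss_function, tr_solver,
                 tr_options.copy(), verbose, callback=callback_wrapped)
    return trf_no_bounds(
        fun, jac, x0, f0, J0, ftol, xtol, gtol, max_nfev, x_scale,
        loss_function, tr_solver, tr_options, verbose, callback=callback)
    f_new = fun(x_new)
    self._update_fun()
    ~~~~~~~~~~~~~~~~^^
    self.f = self.fun_wrapped(xp_copy(self.x))
             ~~~~~~~~~~~~~~~~^^^^^^^^^^^^^^^^^
    return np.atleast_1d(self.fun(x))
                         ~~~~~~~~^^^
    return self.f(x, *self.args, **self.kwargs)
           ~~~~~~^^^^^^^^^^^^^^^^^^^^^^^^^^^^^^
  File "h.py", line 39, in f
    u=proj(c,place(M,v[0],v[1],v[2]/60,z)).astype(np.float32)
      ~~~~^^^^^^^^^^^^^^^^^^^^^^^^^^^^^^^^
  File "h.py", line 5, in proj
    k=get_calibration(c);R=k["T"][:3,:3];p=(np.asarray(P)-k["T"][:3,3])@R
ValueError: time passes only in moves, steps and waits
```

```bash
sed -i 's/get_calibration(c)/CAL[c]/; s/^from scipy.*/&\nCAL={c:{k:np.array(v) for k,v in get_calibration(c).items() if k in("K","T")} for c in("top","scene")}/; s/cv2.INTER_LINEAR)/cv2.INTER_LINEAR,borderValue=9)/; s/diff_step=1e-3,/diff_step=1e-3,bounds=(v-25,v+25),/' h.py
cat > m.py <<'E'
from h import *
ims={c:cv2.imread(f"pics/{c}0.png")[:,:,::-1].copy() for c in("top","scene")}
D=dts(ims)
p=unproj("top",(178.6,237.2),95);l=unproj("top",(125+588/3.6,185+233/3.6),65)
P={};Q={}
for n,d in(("both",D),("top",{"top":D["top"]}),("scene",{"scene":D["scene"]})):
    P[n]=fit(pot(),(p[0],p[1],np.radians(-65)),d);Q[n]=fit(lid(),(l[0],l[1],np.radians(30)),d)
    for r in(P[n],Q[n]):print(n,np.round(r,2),round(np.degrees(r[2]),1))
Ms=[(place(pot(),*P["both"][:3]),(0,255,0)),(place(lid(),*Q["both"][:3]),(0,0,255))]
overlay(ims["top"],"top",Ms,(135,200,190,95),4,"pics/o_t.png")
overlay(ims["scene"],"scene",Ms,(220,200,170,150),4,"pics/o_s.png")
E
python3 m.py
```

```text
both [ 4.9830e+02  1.8046e+02 -1.1300e+00  2.9000e-01] -64.9
both [ 457.75 -136.2     0.51    0.49] 29.3
top [ 4.9717e+02  1.8048e+02 -1.1200e+00  1.3000e-01] -64.2
top [ 4.5760e+02 -1.3699e+02  5.1000e-01  1.1000e-01] 29.4
scene [ 4.9889e+02  1.8033e+02 -1.1400e+00  4.1000e-01] -65.2
scene [ 457.88 -129.91    0.51    0.74] 29.0
```

View pics/o_t.png

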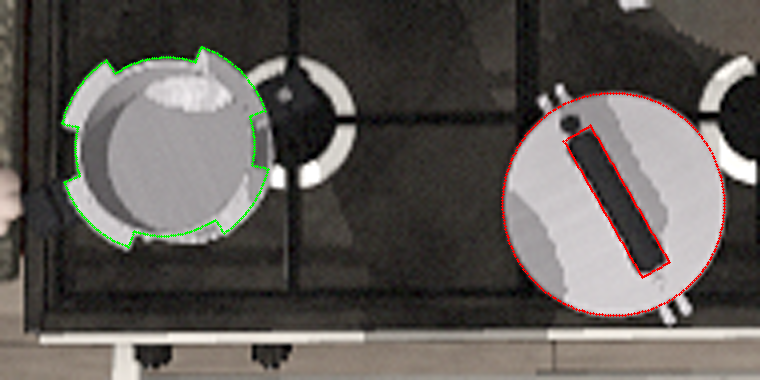

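View pics/o_s.png

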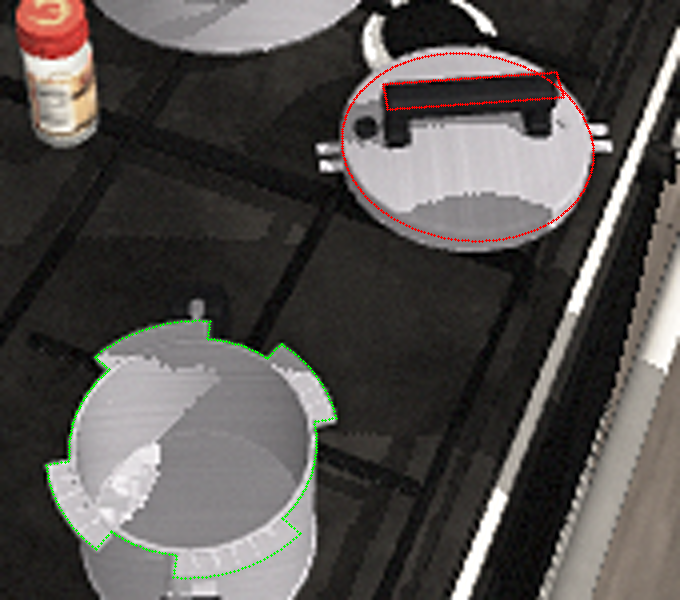

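The overlays match the pot closely: centre near (498, 180), yaw -64.7°, with the latch handle pointing towards -y. The lid sits at about (457.7, -136.5), yaw 29.3°. I'll move over there, keeping clear of the paper towel roll.

```bash
python3 -m handwheel '[{"grip":0.088,"dp":[-0.0392,-0.0394,0],"angular":[0,0,0]},{"grip":0.088,"dp":[-0.0392,-0.0394,0],"angular":[0,0,0]},{"grip":0.088,"dp":[-0.0392,-0.0394,0],"angular":[0,0,0]},{"grip":0.088,"dp":[-0.0392,-0.0394,0],"angular":[0,0,0]},{"grip":0.088,"dp":[-0.0325,-0.0358,0],"angular":[0,0,0]},{"grip":0.088,"dp":[-0.0325,-0.0358,0],"angular":[0,0,0]},{"grip":0.088,"dp":[-0.0325,-0.0358,0],"angular":[0,0,0]},{"grip":0.088,"dp":[-0.0325,-0.0358,0],"angular":[0,0,0]},{"grip":0.088,"dp":[-0.0325,-0.0358,0],"angular":[0,0,0]}]'
cat > rel.py <<'E'
# tool-frame offset from the measured pose to a world target: x y z yaw(deg of tool x)
import sys,numpy as np
from rig import readout
from scipy.spatial.transform import Rotation as R
s=readout.get_state();t=list(map(float,sys.argv[1:5]))
A=R.from_euler("xyz",s["tool_rot"]);B=R.from_euler("xyz",[np.pi,0,np.radians(t[3])])
print("now",np.round(s["ee_pos"],1),np.round(np.degrees(s["tool_rot"]),1),"q",np.round(s["joint_pos"],2),"F",np.round(s["contact_force"],1),"M",np.round(s["ft_torque"],2),"t",round(s["t"],2))
print("dp before turn",np.round(A.inv().apply(np.array(t[:3])-s["ee_pos"]),1),"after turn",np.round(B.inv().apply(np.array(t[:3])-s["ee_pos"]),1),"turn",np.round(np.degrees((A.inv()*B).as_rotvec()),1))
E
python3 rel.py 458 -136.5 238 209.3
```

```text
t: 1.82
ee_pos: [400.5, 199.4, 239.1]
tool_rot: [3.141, 0.001, 2.831]
contact_force: [0.2, 0.7, 0.2]
grip_width: 0.995
grip_force: 0.0
now [400.5 199.4 239.1] [180.    0.  162.2] q [-0.71  0.19  0.17  2.06 -0.04  0.9   0.74] F [0.2 0.7 0.2] M [ 0.01 -0.06 -0.01] t 1.82
dp before turn [-157.4 -302.2    0.9] after turn [ 114.2 -321.1    1.1] turn [  0.    0.  -47.1]
```

```bash
python3 -m handwheel '[{"grip":0.07,"dp":[-0.0225,-0.0432,0],"angular":[0,0,0]},{"grip":0.07,"dp":[-0.0225,-0.0432,0],"angular":[0,0,0]},{"grip":0.07,"dp":[-0.0225,-0.0432,0],"angular":[0,0,0]},{"grip":0.07,"dp":[-0.0225,-0.0432,0],"angular":[0,0,0]},{"grip":0.07,"dp":[-0.0225,-0.0432,0],"angular":[0,0,0]},{"grip":0.07,"dp":[-0.0225,-0.0432,0],"angular":[0,0,0]},{"grip":0.07,"dp":[-0.0225,-0.0432,0],"angular":[0,0,0]},{"grip":0.07,"dp":[0,0,0.03],"angular":[0,0,-9.4]},{"grip":0.07,"dp":[0,0,0.03],"angular":[0,0,-9.4]},{"grip":0.07,"dp":[0,0,0.03],"angular":[0,0,-9.4]}]'
python3 -m handwheel '[{"grip":0.07,"dp":[0,0,0.03],"angular":[0,0,-9.4]},{"grip":0.07,"dp":[0,0,0.0],"angular":[0,0,-9.4]},{"grip":0.07,"dp":[0,0,0],"angular":[0,0,0]}]'
python3 rel.py 457.7 -136.5 38 209.3
```

```text
t: 3.08
ee_pos: [457.6, -135.4, 148.0]
tool_rot: [-3.141, 0.001, -2.955]
contact_force: [-0.2, -0.4, 0.4]
grip_width: 0.797
grip_force: 0.0
t: 3.45
ee_pos: [457.4, -135.4, 118.7]
tool_rot: [3.141, 0.0, -2.634]
contact_force: [0.3, 0.8, -0.2]
grip_width: 0.795
grip_force: 0.0
now [ 457.4 -135.4  118.7] [ 180.     0.  -150.9] q [ 0.04  0.44  0.19  2.09 -0.14  0.63  2.4 ] F [ 0.3  0.8 -0.2] M [ 0.11 -0.02  0.04] t 3.45
dp before turn [ 0.3 -1.1 80.7] after turn [ 0.3 -1.1 80.7] turn [ 0.   0.  -0.2]
```

```bash
python3 -m handwheel '[{"grip":0.07,"dp":[0,-0.001,0.03],"angular":[0,0,0]},{"grip":0.07,"dp":[0,0,0.03],"angular":[0,0,0]},{"grip":0.07,"dp":[0,0,0.01],"angular":[0,0,0]},{"grip":0.07,"dp":[0,0,0.005],"angular":[0,0,0]},{"grip":0.07,"dp":[0,0,0.005],"angular":[0,0,0]},{"grip":0.07,"dp":[0,0,0],"angular":[0,0,0]}]'
python3 -m handwheel '[{"grip":0.0,"dp":[0,0,0],"angular":[0,0,0]},{"grip":0.0,"dp":[0,0,0],"angular":[0,0,0]},{"grip":0.0,"dp":[0,0,0],"angular":[0,0,0]},{"grip":0.0,"dp":[0,0,0],"angular":[0,0,0]},{"grip":0.0,"dp":[0,0,0],"angular":[0,0,0]},{"grip":0.0,"dp":[0,0,0],"angular":[0,0,0]}]'
python3 rel.py 457.7 -136.5 38 209.3
```

```text
t: 4.2
ee_pos: [458.1, -136.2, 39.1]
tool_rot: [-3.141, 0.001, -2.632]
contact_force: [-0.1, 0.4, 0.5]
grip_width: 0.795
grip_force: 0.0
t: 4.95
ee_pos: [458.0, -136.4, 38.8]
tool_rot: [-3.141, 0.0, -2.632]
contact_force: [0.5, -1.4, 0.2]
grip_width: 0.246
grip_force: 30.0
now [ 458.  -136.4   38.8] [-180.     0.  -150.8] q [ 0.08  0.59  0.14  2.11 -0.18  0.45  2.44] F [ 0.5 -1.4  0.2] M [-0.16 -0.1   0.  ] t 4.95
dp before turn [0.3 0.1 0.8] after turn [0.3 0.1 0.8] turn [-0.   0.  -0.1]
```

```bash
python3 -m handwheel '[{"grip":0.0,"dp":[0,0,-0.01],"angular":[0,0,0]},{"grip":0.0,"dp":[0,0,-0.03],"angular":[0,0,0]},{"grip":0.0,"dp":[0,0,-0.04],"angular":[0,0,0]},{"grip":0.0,"dp":[0,0,-0.04],"angular":[0,0,0]},{"grip":0.0,"dp":[0,0,-0.02],"angular":[0,0,0]},{"grip":0.0,"dp":[0,0,0],"angular":[0,0,8.8]},{"grip":0.0,"dp":[0,0,0],"angular":[0,0,8.8]},{"grip":0.0,"dp":[0,0,0],"angular":[0,0,8.8]},{"grip":0.0,"dp":[0,0,0],"angular":[0,0,8.8]},{"grip":0.0,"dp":[0,0,0],"angular":[0,0,8.8]}]'
python3 rel.py 497.8 180.5 179 165.3
```

```text
t: 6.2
ee_pos: [456.9, -135.8, 178.8]
tool_rot: [3.141, -0.001, 2.878]
contact_force: [0.5, 0.3, -4.0]
grip_width: 0.246
grip_force: 30.0
now [ 456.9 -135.8  178.8] [ 1.800e+02 -1.000e-01  1.649e+02] q [-0.13  0.34  0.4   2.06 -0.19  0.78  1.68] F [ 0.5  0.3 -4. ] M [0.04 0.01 0.01] t 6.2
dp before turn [ 4.29e+01  3.16e+02 -1.00e-01] after turn [ 4.080e+01  3.163e+02 -2.000e-01] turn [ 0.  -0.1 -0.4]
```

```bash
python3 -m handwheel '[{"grip":0.0,"dp":[0.003,0.02,0],"angular":[0,0,0]},{"grip":0.0,"dp":[0.006,0.044,0],"angular":[0,0,0]},{"grip":0.0,"dp":[0.006,0.044,0],"angular":[0,0,0]},{"grip":0.0,"dp":[0.006,0.044,0],"angular":[0,0,0]},{"grip":0.0,"dp":[0.006,0.044,0],"angular":[0,0,0]},{"grip":0.0,"dp":[0.006,0.044,0],"angular":[0,0,0]},{"grip":0.0,"dp":[0.006,0.044,0],"angular":[0,0,0]},{"grip":0.0,"dp":[0.003,0.022,0],"angular":[0,0,0]},{"grip":0.0,"dp":[0.001,0.01,0],"angular":[0,0,0]},{"grip":0.0,"dp":[0,0,0],"angular":[0,0,0]}]'
python3 rel.py 497.8 180.5 179 165.3
python3 - <<'E'
from h import *
s=readout.get_state();x,y,z=s["ee_pos"];a=s["tool_rot"][2]
z0=z-38.8
ims={c:read_camera(c) for c in("top","scene")};D=dts(ims)
for c in ims: cv2.imwrite(f"pics/{c}1.png",ims[c][:,:,::-1])
M=arc(82,0,360,16)
L=np.vstack([M]+[seg([97*k-5*k,b,12],[97*k,b,12]) for k in(1,-1) for b in(-8,8)])
for n,d in(("both",D),("top",{"top":D["top"]}),("scene",{"scene":D["scene"]})):
    r=fit(M,(x,y,a),d,z0);print(n,np.round(r,2))
Ms=[(place(L,x,y,a,z0),(0,0,255)),(place(pot(),497.8,180.5,np.radians(-64.7)),(0,255,0))]
overlay(ims["top"],"top",Ms,(120,170,130,110),4,"pics/p_t.png")
overlay(ims["scene"],"scene",Ms,(200,200,170,160),3,"pics/p_s.png")
a=cv2.imread("pics/p_t.png");b=cv2.imread("pics/p_s.png");H=max(a.shape[0],b.shape[0])
o=np.zeros((H,a.shape[1]+b.shape[1],3),np.uint8);o[:a.shape[0],:a.shape[1]]=a;o[:b.shape[0],a.shape[1]:]=b
f=min(1,800/o.shape[1]);cv2.imwrite("pics/p.png",cv2.resize(o,None,fx=f,fy=f))
E
```

```text
t: 7.45
ee_pos: [496.6, 180.0, 178.7]
tool_rot: [-3.141, -0.0, 2.884]
contact_force: [0.2, -1.2, -4.4]
grip_width: 0.244
grip_force: 30.0
now [496.6 180.  178.7] [-180.    -0.   165.2] q [-0.67  0.42  0.3   1.93 -0.16  0.82  1.03] F [ 0.2 -1.2 -4.4] M [-0.01  0.01 -0.02] t 7.45
dp before turn [-1.   0.8 -0.3] after turn [-1.   0.8 -0.3] turn [-0.  -0.  -0.1]
both [497.26 176.62   3.05   0.73]
top [495.69 177.26   2.96   0.81]
scene [497.95 176.57   2.77   0.6 ]
```

View pics/p.png

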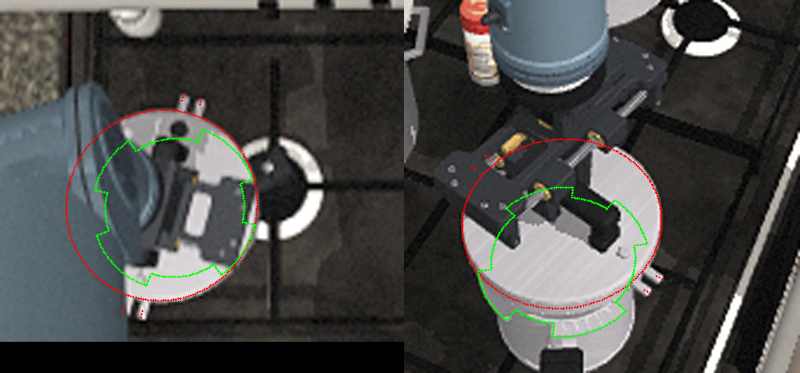

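```bash
python3 -m handwheel '[{"grip":0.0,"dp":[-0.001,0.001,0.02],"angular":[0,0,0]},{"grip":0.0,"dp":[0,0,0.02],"angular":[0,0,0]},{"grip":0.0,"dp":[0,0,0.004],"angular":[0,0,0]},{"grip":0.0,"dp":[0,0,0.004],"angular":[0,0,0]},{"grip":0.0,"dp":[0,0,0],"angular":[0,0,0]}]'
python3 rel.py 497.8 180.5 118 165.3
python3 -m handwheel '[{"grip":0.0,"dp":[0,0,0.002],"angular":[0,0,0]},{"grip":0.0,"dp":[0,0,0.002],"angular":[0,0,0]},{"grip":0.0,"dp":[0,0,0.002],"angular":[0,0,0]},{"grip":0.0,"dp":[0,0,0],"angular":[0,0,0]}]'
```

```text
t: 8.18
ee_pos: [498.5, 180.8, 131.1]
tool_rot: [3.141, 0.0, 2.883]
contact_force: [-0.4, 0.0, -4.7]
grip_width: 0.247
grip_force: 30.0
now [498.5 180.8 131.1] [180.    0.  165.2] q [-0.65  0.5   0.27  1.95 -0.2   0.72  1.05] F [-0.4  0.  -4.7] M [-0.03 -0.    0.01] t 8.18
dp before turn [ 0.6 -0.5 13.1] after turn [ 0.6 -0.5 13.1] turn [ 0.   0.  -0.1]
t: 8.68
ee_pos: [498.1, 181.0, 124.6]
tool_rot: [-3.141, -0.0, 2.883]
contact_force: [-0.3, 0.7, -4.6]
grip_width: 0.247
grip_force: 30.0
```

```bash
python3 -m handwheel '[{"grip":0.0,"dp":[0,0,0.002],"angular":[0,0,0]},{"grip":0.0,"dp":[0,0,0.002],"angular":[0,0,0]},{"grip":0.0,"dp":[0,0,0.001],"angular":[0,0,0]},{"grip":0.0,"dp":[0,0,0],"angular":[0,0,0]}]'
python3 -m handwheel '[{"grip":0.0,"dp":[0,0,0.001],"angular":[0,0,0]},{"grip":0.0,"dp":[0,0,0.001],"angular":[0,0,0]},{"grip":0.0,"dp":[0,0,0],"angular":[0,0,0]}]'
```

```text
t: 9.18
ee_pos: [498.2, 181.0, 119.6]
tool_rot: [-3.141, -0.0, 2.883]
contact_force: [-0.6, -0.6, -3.5]
grip_width: 0.246
grip_force: 30.0
t: 9.55
ee_pos: [498.3, 181.0, 117.8]
tool_rot: [3.141, 0.0, 2.883]
contact_force: [-1.1, 0.1, -2.7]
grip_width: 0.246
grip_force: 30.0
```

```bash
python3 -m handwheel '[{"grip":0.0,"dp":[0,0,0.001],"angular":[0,0,0]},{"grip":0.0,"dp":[0,0,0.0],"angular":[0,0,0]}]'
python3 -m handwheel '[{"grip":0.0,"dp":[0,0,0.001],"angular":[0,0,0]},{"grip":0.0,"dp":[0,0,0],"angular":[0,0,0]}]'
```

```text
t: 9.8
ee_pos: [498.3, 181.0, 117.8]
tool_rot: [3.141, -0.0, 2.883]
contact_force: [-4.8, -1.2, 9.6]
grip_width: 0.244
grip_force: 30.0
t: 10.05
ee_pos: [498.3, 181.0, 117.7]
tool_rot: [3.141, -0.0, 2.883]
contact_force: [-7.2, -2.7, 19.4]
grip_width: 0.248
grip_force: 30.0
```

```bash
python3 -m handwheel '[{"grip":0.0,"dp":[0,0,-0.002],"angular":[0,0,0]},{"grip":0.0,"dp":[0,0,0],"angular":[0,0,0]}]'
python3 -m handwheel '[{"grip":0.0,"dp":[0,0,0],"angular":[0,0,3]},{"grip":0.0,"dp":[0,0,0],"angular":[0,0,3]},{"grip":0.0,"dp":[0,0,0],"angular":[0,0,3]},{"grip":0.0,"dp":[0,0,0],"angular":[0,0,0]}]'
python3 rel.py 498 181 118 140.3
```

```text
t: 10.3
ee_pos: [498.4, 181.1, 117.8]
tool_rot: [3.141, 0.0, 2.883]
contact_force: [-1.8, -0.1, 2.6]
grip_width: 0.247
grip_force: 30.0
t: 10.8
ee_pos: [498.7, 181.2, 117.8]
tool_rot: [3.141, 0.001, 2.727]
contact_force: [0.3, 1.0, -0.6]
grip_width: 0.244
grip_force: 30.0
now [498.7 181.2 117.8] [180.    0.  156.2] q [-0.67  0.52  0.31  1.96 -0.24  0.69  0.93] F [ 0.3  1.  -0.6] M [-0.03 -0.1   0.03] t 10.8
dp before turn [ 0.6 -0.4 -0.2] after turn [ 0.4 -0.6 -0.2] turn [ 0.   0.  15.9]
```

Turning freely; no jam at all.

```bash
python3 -m handwheel '[{"grip":0.0,"dp":[0,0,0],"angular":[0,0,3]},{"grip":0.0,"dp":[0,0,0],"angular":[0,0,3]},{"grip":0.0,"dp":[0,0,0],"angular":[0,0,3]},{"grip":0.0,"dp":[0,0,0],"angular":[0,0,3]},{"grip":0.0,"dp":[0,0,0],"angular":[0,0,3]},{"grip":0.0,"dp":[0,0,0],"angular":[0,0,1]},{"grip":0.0,"dp":[0,0,0],"angular":[0,0,0]}]'
python3 rel.py 498 181 118 140.3
python3 -m handwheel '[{"grip":0.0,"dp":[0,0,-0.001],"angular":[0,0,0]},{"grip":0.0,"dp":[0,0,-0.001],"angular":[0,0,0]},{"grip":0.0,"dp":[0,0,-0.001],"angular":[0,0,0]},{"grip":0.0,"dp":[0,0,0],"angular":[0,0,0]}]'
```

```text
t: 11.68
ee_pos: [498.5, 181.1, 117.8]
tool_rot: [3.141, 0.0, 2.448]
contact_force: [0.6, -0.1, 0.1]
grip_width: 0.248
grip_force: 30.0
now [498.5 181.1 117.8] [180.    0.  140.3] q [-0.73  0.53  0.38  1.96 -0.29  0.7   0.71] F [ 0.6 -0.1  0.1] M [ 0.02 -0.12  0.09] t 11.68
dp before turn [ 0.3 -0.4 -0.2] after turn [ 0.3 -0.4 -0.2] turn [ 0.  0. -0.]
t: 12.18
ee_pos: [498.2, 180.9, 120.7]
tool_rot: [-3.141, -0.0, 2.447]
contact_force: [-0.1, 0.1, -4.7]
grip_width: 0.246
grip_force: 30.0
```

```bash
python3 -m handwheel '[{"grip":0.0,"dp":[0,0,-0.001],"angular":[0,0,0]},{"grip":0.0,"dp":[0,0,0],"angular":[0,0,0]}]'
python3 -m handwheel '[{"grip":0.0,"dp":[0,0,-0.0005],"angular":[0,0,0]},{"grip":0.0,"dp":[0,0,0],"angular":[0,0,0]}]'
```

```text
t: 12.42
ee_pos: [498.2, 181.0, 121.8]
tool_rot: [3.142, 0.0, 2.447]
contact_force: [0.6, -0.7, -4.1]
grip_width: 0.247
grip_force: 30.0
t: 12.68
ee_pos: [498.2, 181.0, 121.9]
tool_rot: [-3.141, 0.0, 2.447]
contact_force: [2.1, 1.7, -10.6]
grip_width: 0.244
grip_force: 30.0
```

```bash
python3 -m handwheel '[{"grip":0.0,"dp":[0,0,-0.0003],"angular":[0,0,0]},{"grip":0.0,"dp":[0,0,0],"angular":[0,0,0]},{"grip":0.0,"dp":[0,0,0],"angular":[0,0,0]},{"grip":0.0,"dp":[0,0,0],"angular":[0,0,0]}]'
python3 rel.py 498.2 181 121.8 140.3
python3 - <<'E'
from h import *
s=readout.get_state();x,y,z=s["ee_pos"];a=s["tool_rot"][2]
L=np.vstack([arc(82,0,360,16)]+[seg([92*k,b,12],[97*k,b,12]) for k in(1,-1) for b in(-8,8)])
Ms=[(place(L,x,y,a,z-38.8),(0,0,255))]
t=read_camera("top");c=read_camera("scene")
overlay(t,"top",Ms,(120,180,130,120),3,"pics/q_t.png");overlay(c,"scene",Ms,(210,230,130,120),3,"pics/q_s.png")
cv2.imwrite("pics/q.png",np.hstack([cv2.imread("pics/q_t.png"),cv2.imread("pics/q_s.png")]))
E
```

```text
t: 13.18
ee_pos: [498.2, 181.0, 121.9]
tool_rot: [-3.141, 0.0, 2.447]
contact_force: [4.6, 0.9, -20.3]
grip_width: 0.245
grip_force: 30.0
now [498.2 181.  121.9] [-180.     0.   140.2] q [-0.73  0.52  0.38  1.96 -0.29  0.71  0.7 ] F [  4.6   0.9 -20.3] M [ 0.34 -1.07  0.  ] t 13.18
dp before turn [-0.   0.   0.1] after turn [-0.   0.   0.1] turn [-0.   0.  -0.1]
```

View pics/q.png

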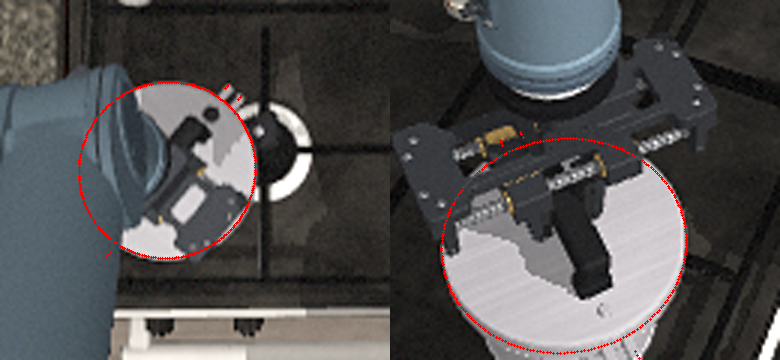

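The lid is seated in the pot, its ear about 25° short of the latch handle, and the overlay agrees. The 16 N upward pull is more than light, so I'll ease it a little before handing in.

```bash
python3 -m handwheel '[{"grip":0.0,"dp":[0,0,0.0003],"angular":[0,0,0]},{"grip":0.0,"dp":[0,0,0],"angular":[0,0,0]},{"grip":0.0,"dp":[0,0,0],"angular":[0,0,0]},{"grip":0.0,"dp":[0,0,0],"angular":[0,0,0]}]'
```

```text
t: 13.78
ee_pos: [498.2, 181.0, 121.9]
tool_rot: [-3.141, 0.0, 2.447]
contact_force: [4.8, 2.1, -19.9]
grip_width: 0.246
grip_force: 30.0
```

```bash
python3 -m handwheel '[{"grip":0.0,"dp":[0,0,0.0003],"angular":[0,0,0]},{"grip":0.0,"dp":[0,0,0],"angular":[0,0,0]},{"grip":0.0,"dp":[0,0,0],"angular":[0,0,0]},{"grip":0.0,"dp":[0,0,0],"angular":[0,0,0]},{"grip":0.0,"dp":[0,0,0],"angular":[0,0,0]},{"grip":0.0,"dp":[0,0,0],"angular":[0,0,0]},{"grip":0.0,"dp":[0,0,0],"angular":[0,0,0]},{"grip":0.0,"dp":[0,0,0],"angular":[0,0,0]}]'
```

```text
t: 14.78
ee_pos: [498.2, 181.0, 121.9]
tool_rot: [3.142, -0.0, 2.447]
contact_force: [3.8, 2.4, -17.4]
grip_width: 0.246
grip_force: 30.0
```

```bash
python3 -m handwheel '[{"grip":0.0,"dp":[0,0,0.0004],"angular":[0,0,0]},{"grip":0.0,"dp":[0,0,0],"angular":[0,0,0]},{"grip":0.0,"dp":[0,0,0],"angular":[0,0,0]},{"grip":0.0,"dp":[0,0,0],"angular":[0,0,0]},{"grip":0.0,"dp":[0,0,0],"angular":[0,0,0]},{"grip":0.0,"dp":[0,0,0],"angular":[0,0,0]},{"grip":0.0,"dp":[0,0,0],"angular":[0,0,0]},{"grip":0.0,"dp":[0,0,0],"angular":[0,0,0]}]'
```

```text
t: 15.78
ee_pos: [498.3, 181.0, 121.6]
tool_rot: [3.141, 0.0, 2.447]
contact_force: [0.0, 0.6, -4.1]
grip_width: 0.248
grip_force: 30.0
```

```bash
python3 -m handwheel '[{"grip":0.0,"dp":[0,0,-0.0004],"angular":[0,0,0]},{"grip":0.0,"dp":[0,0,0],"angular":[0,0,0]},{"grip":0.0,"dp":[0,0,0],"angular":[0,0,0]},{"grip":0.0,"dp":[0,0,0],"angular":[0,0,0]}]'
python3 -m handwheel '[{"grip":0.0,"dp":[0,0,0],"angular":[0,0,0]},{"grip":0.0,"dp":[0,0,0],"angular":[0,0,0]},{"grip":0.0,"dp":[0,0,0],"angular":[0,0,0]},{"grip":0.0,"dp":[0,0,0],"angular":[0,0,0]},{"grip":0.0,"dp":[0,0,0],"angular":[0,0,0]},{"grip":0.0,"dp":[0,0,0],"angular":[0,0,0]},{"grip":0.0,"dp":[0,0,0],"angular":[0,0,0]},{"grip":0.0,"dp":[0,0,0],"angular":[0,0,0]}]'
```

```text
t: 16.27
ee_pos: [498.3, 181.0, 121.8]
tool_rot: [-3.142, 0.0, 2.447]
contact_force: [1.1, 1.3, -7.0]
grip_width: 0.239
grip_force: 30.0
t: 17.27
ee_pos: [498.3, 181.0, 121.9]
tool_rot: [3.142, 0.0, 2.447]
contact_force: [1.7, 0.8, -9.5]
grip_width: 0.247
grip_force: 30.0
```

```bash
python3 -c "
from rig import arm
print(arm.job_done())"
```

```text
the job is handed in; nothing more can be done
None
```

I put the lid fully home on the pot, turned it 25° clockwise (halfway, unlocked), and handed the job in at about 17 s holding it by the handle with a net upward pull of about 5 N, its lugs bearing under the flanges.

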